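# Tighten the click-stop filler cap of the tape machine's water tank

### The arm

A 6-joint arm with a two-finger parallel gripper is mounted at the origin on the work surface. World frame = base frame: x ahead of the robot, y to its left, z up, the work surface at z = 0. Lengths are in m, angles in rad, forces in N, time in s.
With the tool pointing down it reaches from about 0.25 to 0.725 m from the base axis. Payload 4 kg.
Tool frame: the origin (TCP) lies on the front face of the gripper's body, between the roots of the fingers; the fingertips stand 73 mm ahead of it and the grasp point (between the pads) lies 54 mm ahead of it; z points along the fingers, y is the line along which they close (so a half turn about z gives the same grasp; the last joint's range is limited). The gripper opens to 85 mm and grips with 20 to 120 N. Pads are 22 mm wide; open, the fingers measure 114 mm over their backs; the gripper's body (76 mm by 85 mm) begins 54 mm behind the grasp point. The pads swing forward as they close: fully open they stand 13 mm farther back than shut.
Start: joints at [-1.213, 0.241, 0.005, 1.335, 0, 1.571], TCP at [0.175, -0.468, 0.304] pointing down, gripper open.
Joint ranges: [-2.72, 2.72], [-1.05, 1.87], [-1.09, 1.28], [-1.99, 2.15], [-1.42, 1.44], [-3.14, 3.14]. Speed limits (rad/s): [2.79, 2.79, 3.14, 3.14, 3.14, 3.14].

### API

Orientations are given as a unit quaternion [x, y, z, w].
In Python, from workcell import bot gives the robot as it stands. The module is installed in compiled form; this text tells all that it offers.
- The arm moves only by the tool step_arm, never from a script. Its argument "rows" is a list of rows, each a list of 2 entries, a list of its own where there are three numbers: the shift along the tool's x, y, z in mm, then the turn about the tool's z in degrees. A call has 1 to 12 rows; each row is the pose to reach, as a shift and turn from the pose commanded when the call began, along the tool's axes at that moment; what a row does not reach only later rows make up. A row lasts 1/8 s, in which the tool goes at most 62.5 mm and 10.7 degrees, less where a joint would pass 70% of its speed; a pose out of reach is approached as far as the arm can. A call with a gripper value outside its range is refused whole. "claw" is the gripper's target within -1 to 1 (shut at 1, half-way at 0, fully open at -1), set as the call begins (left out, the last holds). The fingers move at their own pace and stop on an object; the grip force is fixed at half the most. Time passes only in rows, so rows that repeat a pose let the fingers close. It gives the time, the measured TCP pose, the force, the opening and the grip force at its end, in the units of the state.
- bot.get_obs(): the state, without advancing time (a new reading comes with each control period).
- bot.camera(name): name is "scene" or "top"; returns (picture, depth): 480x640x3 uint8, red, green, blue; 480x640 float32, m along the optical axis (not along the pixel's ray), 0 where there is no reading.
- bot.camera_params(name): a dict with "fx", "fy", "cx", "cy" (pixels), "pose" (4x4, takes a point from camera to world coordinates). Camera axes: x right, y up, looking along -z (the intrinsics and any distortion apply to the point x, -y, -z); pixel columns grow to the right and rows downward; lengths in m; the calibration is good to about 2 mm. A picture is of the moment at which its call begins. camera_params takes no time and is no camera call.
- bot.job_done(): hands the job in; it is judged then, once.
Trained networks look in the newest picture that a camera, given by its name, has taken for a name from the list of things; names that differ only in an ending like _2 or _b are one class to them, and where a whole thing is asked for, a point or a joint stands for the part that bears it (a point fixed in the world has none). Each returns a list of dicts, best first, with "score" (0 to 1); they miss things now and then, are a little off and sometimes report something else, mostly with a low value. They report only what shows in the picture. A call takes as long as a camera call.
- bot.trace(target, camera): "pixels" (480x640 bool, what is visible of it) and "uv" ([column, row] in pixels, amid what is visible of it).
The state is a dict: "clock": time; "joint_pos": joint angles; "joint_vel": joint speeds; "tau": joint torques, N m; "eef_pos": TCP position; "tool_rot": TCP orientation; "ft_force": force on the tool from outside, world axes, zero at the start; "ft_torque": the same for the moment, N m; "grip_width": finger opening in m; "grasp_force": force on a finger pad.
Only numpy, scipy, OpenCV 4.12 (cv2) and the standard library are available. Lean on these libraries where they do the work, as an engineer would, in place of code of your own. Each camera call takes 0.05 s, during which the arm holds its last target. There are 200 camera calls.

### The job

The filler cap on the sloping front of the packing-bench tape machine has been left loose. Turn it clockwise by its grip wing until it comes tight and its ratchet clicks over, stop after the first or second click and let go; leave the things beside the machine where they are.

Things in the scene. Friction and masses are not known exactly. Their poses are not given: they have to be found in the camera images.
- cap_grip (a point): Middle of the grey cap's grip wing: a bar 76 mm long (x), 16 thick (y), 45 high, on a disc 76 mm across, 20 thick. The point lies on the turning axis, 24 mm above the disc's top, 21 mm below the wing's top edge. z is the axis, out of the cap, leaning 35 degrees from vertical to the machine's front (robot side). Tightening is clockwise from outside (negative about z); the cap turns in place.
- ring_lug (a point): Small lug on the rim of the thin grey ring (88 mm across) under the cap's disc, 50 mm from the axis (its end 59 mm). The ring turns with the cap while it is loose and stands still while the ratchet slips. How far the cap is from tight at the start varies, 1.6 to 3.6 rad, and cannot be told from the wing's or the lug's direction.
- cap (a joint): Ratchet slip of the wing relative to the ring, rad: within 0.1 of 0 while the cap is loose; grows when turned on past tight. One click is 0.52 rad (12 a turn). Loose, the cap drags with about 0.25 N m only while moving; once tight the wing pushes back, rising to about 0.4 N m (0.7 moving) after 0.15 rad, then snaps over to the next click. Anticlockwise it just unscrews.
- machine: Dark tape machine, fixed, 280 mm deep (x), 240 mm wide (y), 185 mm high, with a paper roll on top at the back (up to 273 mm). Origin: centre of its underside below the sloping face's upper half (front edge at x = -120 mm, back at +162 mm); -x is its front. The sloping face rises from 70 mm height at the front edge at 35 degrees; the cap's axis leaves it at x = -38 mm, y = 0, height 127 mm.
- stapler: Bystander: stapler lying on the bench, 150 x 36 x 56 mm, origin at the centre of its underside.
- tape_roll: Bystander: roll of paper tape lying flat, 120 mm across, 50 mm high, origin at the centre of its underside.
- bottle: Bystander: small upright bottle, 60 mm across, 160 mm high, origin at the centre of its underside.

How it is judged:
At the end, for the whole second after the job is handed in: the ratchet has slipped by one or two clicks (0.33 to 1.3 rad), the ring under the cap stays screwed down (its lug more than 55 mm from where it started), and the cap is at rest (value of joint cap between 0.33 and 1.3 rad and distance of ring_lug from where it was at the start of the episode above 0.055 m and velocity of joint cap between -0.1 and 0.1 rad/s); the robot touches nothing.
It fails at once if a bystander is pushed more than 30 mm or knocked over (distance of any of stapler, tape_roll, bottle from where it was at the start of the episode above 0.03 m or angle between bottle's own z axis and vertical above 0.5 rad).
It also fails if it takes over 61 s, if anything falls off the work surface, if the arm or the gripper's body presses on something with over 40 N, if the wrist force passes 120 N, or if a joint passes its speed limit or range.

## Working session

There is one attempt and no reset: what is moved stays moved. The work goes in short steps, Python scripts to look and compute and a tool call to move; the robot and the scene stay as the last step left them, time stands still between calls to the robot, and variables do not carry over. Pictures are saved under pics/ and viewed, at most 10 in all, crops included, and the job is handed in when it is done.

Besides the shell and the picture viewer there is one more tool, called after ">>>" in YAML: its name, and indented under it one key for each argument. step_arm: Moves the arm, as the interface text tells. Its arguments: {"type":"object","properties":{"rows":{"type":"array"},"claw":{"type":"number"}},"required":["rows"]}

```bash
mkdir -p pics
cat > h.py <<'E'
from workcell import bot
import numpy as np, cv2
from scipy.spatial.transform import Rotation as R
def pts(cam,mask,depth):
    p=bot.camera_params(cam); v,u=np.nonzero(mask&(depth>0)); d=depth[v,u]
    c=np.stack([(u-p['cx'])/p['fx']*d,-(v-p['cy'])/p['fy']*d,-d,np.ones_like(d)])
    return (np.array(p['pose'])@c)[:3].T
E
python3 - <<'E'
from h import *
o=bot.get_obs(); print({k:np.round(v,3) for k,v in o.items()})
for cam in ('scene','top'):
    im,d=bot.camera(cam); cv2.imwrite(f'pics/{cam}0.png',im[:,:,::-1])
    p=bot.camera_params(cam); print(cam,p['fx'],np.round(p['pose'],3).tolist(),[k for k in p])
    for t in ('cap_grip','ring_lug','machine','stapler','tape_roll','bottle'):
        for r in bot.trace(t,cam)[:2]:
            P=pts(cam,r['pixels'],d)
            print(t,round(r['score'],2),np.round(r['uv']),r['pixels'].sum(),np.round(np.median(P,0),3) if len(P) else None,np.round(P.min(0),3) if len(P) else 0,np.round(P.max(0),3) if len(P) else 0)
E
```

```text
{'clock': np.float64(0.0), 'joint_pos': array([-1.213,  0.241,  0.004,  1.335,  0.   ,  1.571]), 'joint_vel': array([ 0.001,  0.   ,  0.   , -0.   ,  0.   ,  0.   ]), 'tau': array([-1.0000e-03, -3.7232e+01,  2.5241e+01,  1.7000e-02, -0.0000e+00,
       -0.0000e+00]), 'eef_pos': array([ 0.175, -0.468,  0.303]), 'tool_rot': array([ 0.984,  0.178, -0.   , -0.001]), 'ft_force': array([ 0.708, -0.074, -0.317]), 'ft_torque': array([ 0.025,  0.047, -0.004]), 'grasp_force': np.float64(0.0), 'grip_width': np.float64(0.085)}
scene 474.21239913298643 [[0.996, 0.079, -0.04, 0.578], [-0.086, 0.789, -0.608, -0.58], [-0.017, 0.609, 0.793, 0.912], [0.0, 0.0, 0.0, 1.0]] ['fx', 'fy', 'cx', 'cy', 'pose']
cap_grip 0.93 [305. 252.] 1317 [ 0.587 -0.042  0.173] [ 0.534 -0.072  0.086] [0.63  0.043 0.219]
ring_lug 0.67 [311. 251.] 1614 [ 0.592 -0.043  0.169] [ 0.534 -0.074  0.071] [0.639 0.047 0.219]
machine 0.83 [360. 270.] 20081 [ 0.686 -0.079  0.163] [ 0.523 -0.153 -0.003] [0.878 0.336 0.275]
stapler 0.62 [300. 215.] 210 [0.585 0.142 0.054] [ 0.546  0.086 -0.004] [0.655 0.225 0.15 ]
bottle 0.94 [358. 388.] 1488 [ 0.654 -0.292  0.105] [ 0.627 -0.309  0.004] [ 0.687 -0.253  0.163]
top 437.71894746983475 [[-0.019, 0.995, -0.096, 0.534], [-1.0, -0.019, 0.004, -0.007], [0.002, 0.096, 0.995, 0.932], [0.0, 0.0, 0.0, 1.0]] ['fx', 'fy', 'cx', 'cy', 'pose']
cap_grip 0.89 [322. 252.] 1623 [ 0.59  -0.027  0.174] [ 0.535 -0.07   0.093] [0.631 0.009 0.219]
ring_lug 0.77 [322. 253.] 1967 [ 0.594 -0.027  0.17 ] [ 0.533 -0.073  0.072] [0.639 0.013 0.219]
machine 0.95 [322. 207.] 21431 [ 0.676 -0.029  0.178] [ 0.528 -0.185 -0.   ] [0.813 0.09  0.276]
stapler 0.83 [237. 249.] 1366 [0.613 0.141 0.053] [0.542 0.1   0.001] [0.685 0.186 0.062]
tape_roll 0.95 [445. 300.] 2405 [ 0.506 -0.257  0.05 ] [ 0.443 -0.331 -0.003] [ 0.571 -0.195  0.056]
bottle 0.84 [446. 221.] 1204 [ 0.652 -0.266  0.107] [ 0.628 -0.344 -0.003] [ 0.704 -0.248  0.164]
```

View pics/scene0.png

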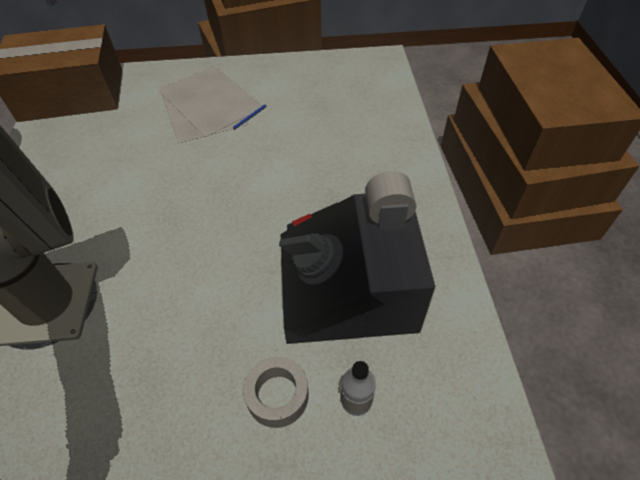

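View pics/top0.png

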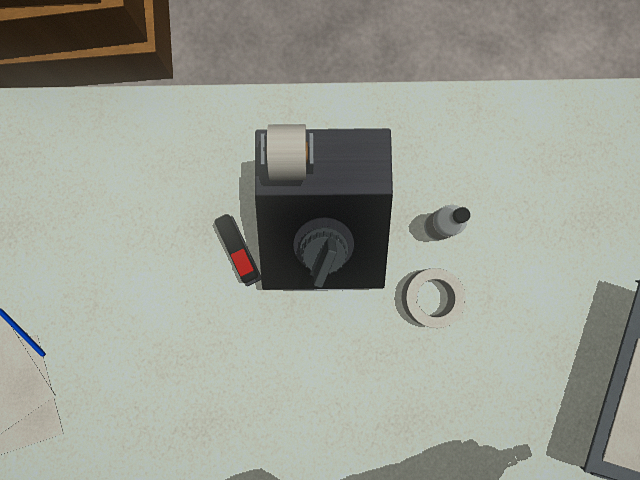

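The scene view shows the cap at about (315,255) on the machine's slope. In the top view the wing runs from about (317,285) to (334,250), the stapler is to the left at (237,249), and the bottle and tape roll are to the right. The traces agree with both pictures. The moves can't tilt the tool, so I'll push one end of the wing round with closed, vertical fingers.

```bash
cat >> h.py <<'E'
def frame(yaw):
    s,c=np.sin(np.radians(35)),np.cos(np.radians(35))
    # columns: upslope, left, axis
    return R.from_euler('z',yaw).as_matrix()@np.array([[c,0,-s],[0,1,0],[s,0,c]])
E
python3 - <<'E'
from h import *
im,d=bot.camera('top'); m=bot.trace('machine','top')[0]['pixels']; c=bot.trace('cap_grip','top')[0]['pixels']
P=pts('top',m&~cv2.dilate(c.astype(np.uint8),np.ones((9,9))).astype(bool),d)
T=P[(P[:,2]>.178)&(P[:,2]<.192)]
r=cv2.minAreaRect(T[:,:2].astype(np.float32)*1000); print('top rect',r)
S=P[(P[:,2]>.085)&(P[:,2]<.17)]
ok=np.ones(len(S),bool)
for _ in range(6):
    A=np.c_[S[:,:2],np.ones(len(S))]; k=np.linalg.lstsq(A[ok],S[ok,2],rcond=None)[0]; ok=abs(A@k-S[:,2])<.004
print('slope',k,np.degrees(np.arctan(np.hypot(k[0],k[1]))),'yaw',np.degrees(np.arctan2(k[1],k[0])),ok.sum())
yaw=np.arctan2(k[1],k[0]); F=frame(yaw)
for cam in('top','scene'):
    if cam=='scene': im,d=bot.camera(cam); c=bot.trace('ring_lug',cam)[0]['pixels']
    else: c=bot.trace('ring_lug',cam)[0]['pixels']
    Q=pts(cam,c,d); q=Q@F   # cap frame coords
    z0=k[2]*F[2,2]; h=q[:,2]-z0
    print(cam,'heights',np.round(np.percentile(h,[5,25,50,75,95,99]),4))
    W=q[(h>.05)&(h<.085)]; D=q[(h>.0)&(h<.03)]
    cc=cv2.minEnclosingCircle((D[:,:2]*1000).astype(np.float32)); print('disc',cc)
    rr=cv2.minAreaRect((W[:,:2]*1000).astype(np.float32)); print('wing',len(W),rr,W[:,:2].mean(0))
    print('gripworld from wing', F@np.r_[W[:,:2].mean(0),z0+.044])
roll=P[P[:,2]>.2]; print('roll',roll.min(0),roll.max(0))
E
```

```text
top rect ((746.1622924804688, -32.001007080078125), (239.57376098632812, 132.02955627441406), 89.48506927490234)
slope [ 0.70192582 -0.00548606 -0.30164452] 35.06683054458734 yaw -0.44779905938447345 6461
top heights [0.0187 0.0348 0.0417 0.0648 0.0873 0.0883]
disc ((565.197998046875, -28.832359313964844), 54.73996353149414)
wing 292 ((575.8936157226562, -25.28835678100586), (16.423168182373047, 77.04598999023438), 71.0916748046875) [ 0.58839155 -0.025091  ]
gripworld from wing [ 0.59825696 -0.02976758  0.17112371]
scene heights [0.0144 0.0275 0.0414 0.0646 0.0866 0.0876]
disc ((560.095458984375, 1.2076988220214844), 75.14855194091797)
wing 389 ((574.7550048828125, -28.218074798583984), (16.546302795410156, 77.24978637695312), 73.8880844116211) [ 0.58195371 -0.03374719]
gripworld from wing [ 0.5929159  -0.03838229  0.16743111]
roll [ 0.71024313 -0.01271448  0.20052451] [0.7973284  0.07043965 0.27673043]
```

>>> step_arm:
  rows:
    - [[40,-21,-9],5]
    - [[90,-48,-9],10]
    - [[140,-74,-9],15]
    - [[190,-101,-9],20]
    - [[240,-127,-9],20.5]
    - [[290,-154,-9],20.5]
    - [[340,-180,-9],20.5]
    - [[390,-207,-9],20.5]
    - [[430,-228,-9],20.5]
    - [[460,-244,-9],20.5]
    - [[475,-252,-9],20.5]
    - [[479,-254,-9],20.5]
  claw: 1

```text
clock: 2.5
eef_pos: [0.535, -0.0623, 0.3127]
tool_rot: [1.0, 0.0, -0.0, 0.0]
ft_force: [-0.2, -1.1, 0.5]
grip_width: -0.0
grasp_force: 0.0
```

```bash
cat >> h.py <<'E'
F=frame(np.radians(-.45)); G=np.array([.574,-.031,.181])
def plan(psis,r=.042,h=.002):
    o=bot.get_obs(); M=R.from_quat(o['tool_rot']).as_matrix()
    for p in psis:
        a=np.radians(p); t=G+F@np.array([r*np.cos(a),r*np.sin(a),h])+[0,0,.073]
        print(p,np.round(t,3),np.round(M.T@(t-o['eef_pos'])*1000).tolist())
def stat():
    o=bot.get_obs(); f=o['ft_force']; tip=o['eef_pos']-[0,0,.073]
    # moment about cap axis (sensor ref TCP assumed)
    q=F.T@(tip-G)*1000
    print('t',o['clock'],'tipcap',np.round(q,1),'psi',round(np.degrees(np.arctan2(q[1],q[0]))%360,1),'f',np.round(f,1),'fcap',np.round(F.T@f,1),'Mz~',round(float((np.cross(tip-G,f)@F)[2]),3),'j',np.round(o['joint_pos'],2),'rot',np.round(o['tool_rot'],3),'w',round(float(o['grip_width']),3))
def wing():
    im,d=bot.camera('top')
    z0=-.3016*F[2,2]
    out={}
    for n in('cap_grip','ring_lug'):
        r=bot.trace(n,'top')
        if not r: continue
        q=pts('top',r[0]['pixels'],d)@F; g=F.T@G
        q=(q-g)*1000; W=q[(q[:,2]>0)&(q[:,2]<26)&(np.hypot(q[:,0],q[:,1])<42)]
        if len(W)>20:
            vx,vy=np.linalg.svd(W[:,:2]-W[:,:2].mean(0),full_matrices=False)[2][0]
            print(n,'wing',round(np.degrees(np.arctan2(vy,vx))%180,1),len(W),W.mean(0).round(1))
        Lg=q[(q[:,2]<-20)&(np.hypot(q[:,0],q[:,1])>49)&(np.hypot(q[:,0],q[:,1])<62)]
        if len(Lg): print('lug?',len(Lg),Lg.mean(0).round(1),np.degrees(np.arctan2(Lg[:,1].mean(),Lg[:,0].mean())))
    return im
E
python3 - <<'E'
from h import *
stat(); plan([225,215,205,195,185,175,165,155,145,135,125,115])
im=wing(); cv2.imwrite('pics/a.png',cv2.resize(im[190:310,260:390,::-1],None,fx=5,fy=5,interpolation=cv2.INTER_CUBIC))
E
```

```text
t 2.5 tipcap [  1.9 -31.6  70.3] psi 273.4 f [-0.2 -1.1  0.5] fcap [ 0.2 -1.1  0.5] Mz~ 0.003 j [-0.12  0.31  0.13  1.38 -0.    3.02] rot [ 1.  0. -0.  0.] w -0.0
225 [ 0.548 -0.06   0.239] [13.0, -2.0, 74.0]
215 [ 0.544 -0.055  0.236] [10.0, -7.0, 77.0]
205 [ 0.542 -0.048  0.234] [7.0, -14.0, 79.0]
195 [ 0.54  -0.042  0.232] [5.0, -21.0, 80.0]
185 [ 0.539 -0.034  0.232] [4.0, -28.0, 81.0]
175 [ 0.539 -0.027  0.232] [4.0, -35.0, 81.0]
165 [ 0.54  -0.02   0.232] [5.0, -43.0, 80.0]
155 [ 0.542 -0.013  0.234] [7.0, -49.0, 79.0]
145 [ 0.545 -0.007  0.236] [10.0, -56.0, 77.0]
135 [ 0.549 -0.001  0.239] [14.0, -61.0, 74.0]
125 [0.553 0.004 0.242] [18.0, -66.0, 71.0]
115 [0.559 0.007 0.245] [24.0, -70.0, 67.0]
cap_grip wing 163.7 174 [ 5.7  5.7 15.6]
lug? 9 [-46.4  27.2 -56. ] 149.65450608968774
ring_lug wing 163.5 165 [ 7.2  5.3 15.5]
lug? 11 [-47.9  22.  -45. ] 155.2839731505262
```

View pics/a.png

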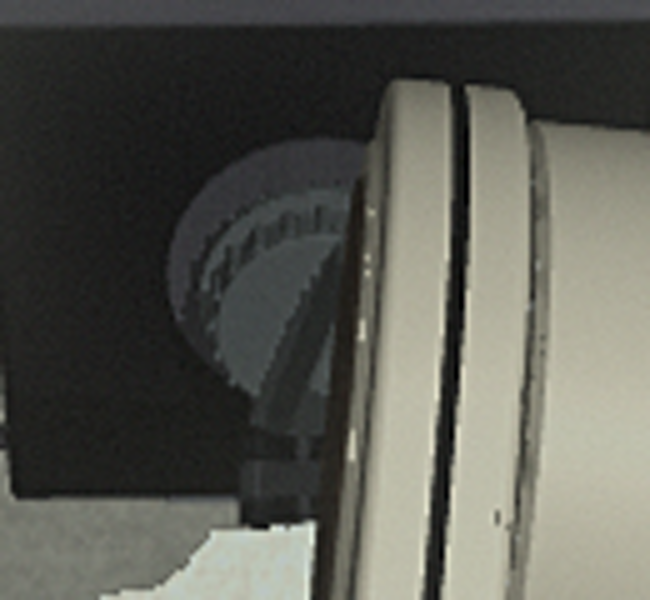

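The picture shows the gripper hovering over the right of the cap, with the wing's lower end at about (280,410) in the crop, at an angle of about 163° and unmoved. Joint 6 is close to its limit, so I'll turn the tool back 90° before going down.

>>> step_arm:
  rows:
    - [[0,0,0],-10]
    - [[0,0,0],-20]
    - [[0,0,0],-30]
    - [[0,0,0],-40]
    - [[0,0,0],-50]
    - [[0,0,0],-60]
    - [[0,0,0],-70]
    - [[0,0,0],-80]
    - [[5,0,20],-90]
    - [[10,0,45],-90]
    - [[13,-2,65],-90]
    - [[13,-2,74],-90]

```text
clock: 4.15
eef_pos: [0.5468, -0.0617, 0.2379]
tool_rot: [0.708, 0.706, -0.001, -0.001]
ft_force: [-0.8, 0.8, 0.2]
grip_width: -0.0001
grasp_force: 0.0
```

Run:
```python
from h import *
stat(); plan([225,217,209,201,193,185,177,169,161,153,145,137,129,121])
```

```text
t 4.15 tipcap [-31.3 -30.9   2.3] psi 224.6 f [-0.8  0.8  0.2] fcap [-0.5  0.8  0.6] Mz~ -0.041 j [-0.11  0.38  0.02  1.22 -0.    1.46] rot [ 0.708  0.706 -0.001 -0.001] w -0.0
225 [ 0.548 -0.06   0.239] [1.0, 2.0, -1.0]
217 [ 0.545 -0.056  0.236] [6.0, -2.0, 2.0]
209 [ 0.543 -0.051  0.235] [11.0, -4.0, 3.0]
201 [ 0.541 -0.046  0.233] [16.0, -6.0, 5.0]
193 [ 0.539 -0.04   0.232] [22.0, -8.0, 6.0]
185 [ 0.539 -0.034  0.232] [27.0, -8.0, 6.0]
177 [ 0.539 -0.029  0.232] [33.0, -8.0, 6.0]
169 [ 0.539 -0.023  0.232] [39.0, -8.0, 6.0]
161 [ 0.54  -0.017  0.233] [45.0, -6.0, 5.0]
153 [ 0.542 -0.012  0.234] [50.0, -5.0, 4.0]
145 [ 0.545 -0.007  0.236] [55.0, -2.0, 2.0]
137 [ 0.548 -0.002  0.238] [60.0, 1.0, -0.0]
129 [0.551 0.002 0.24 ] [64.0, 5.0, -3.0]
121 [0.555 0.005 0.243] [67.0, 9.0, -5.0]
```

>>> step_arm:
  rows:
    - [[6,-2,2],0]
    - [[11,-4,3],0]
    - [[16,-6,5],0]
    - [[22,-8,6],0]
    - [[27,-8,6],0]
    - [[33,-8,6],0]
    - [[39,-8,6],0]
    - [[45,-6,5],0]
    - [[50,-5,4],0]
    - [[55,-2,2],0]
    - [[60,1,0],0]
    - [[64,5,-3],0]

```text
clock: 5.65
eef_pos: [0.5477, 0.0015, 0.2398]
tool_rot: [0.708, 0.706, -0.006, -0.003]
ft_force: [-11.3, -6.1, -0.4]
grip_width: -0.0
grasp_force: 5.2
```

Run:
```python
from h import *
stat(); plan([129,121,113,105,97,89,81,73,65,57,49,41])
im=wing(); cv2.imwrite('pics/b.png',cv2.resize(im[190:310,260:390,::-1],None,fx=5,fy=5,interpolation=cv2.INTER_CUBIC))
```

```text
t 5.65 tipcap [-29.9  32.3   3.6] psi 132.8 f [-11.3  -6.1  -0.4] fcap [-9.5 -6.1  6.1] Mz~ 0.49 j [ 0.    0.38  0.03  1.23 -0.    1.58] rot [ 0.708  0.706 -0.006 -0.003] w -0.0
129 [0.551 0.002 0.24 ] [0.0, 4.0, -1.0]
121 [0.555 0.005 0.243] [4.0, 8.0, -4.0]
113 [0.56  0.008 0.246] [6.0, 12.0, -7.0]
105 [0.564 0.01  0.249] [8.0, 16.0, -10.0]
97 [0.569 0.011 0.253] [9.0, 21.0, -13.0]
89 [0.574 0.011 0.256] [9.0, 26.0, -17.0]
81 [0.579 0.01  0.259] [9.0, 31.0, -20.0]
73 [0.583 0.009 0.263] [8.0, 35.0, -23.0]
65 [0.588 0.007 0.266] [5.0, 40.0, -27.0]
57 [0.592 0.004 0.269] [3.0, 44.0, -30.0]
49 [0.596 0.001 0.271] [-1.0, 48.0, -32.0]
41 [ 0.599 -0.004  0.274] [-5.0, 51.0, -35.0]
```

View pics/b.png

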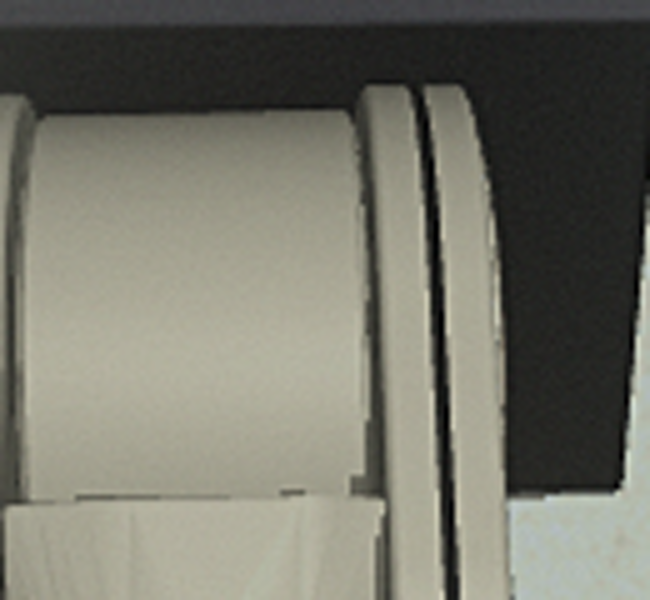

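The top camera is blocked by the arm in this view, so I'll use the scene camera instead.

```bash
sed -i "s/def wing():/def wing(cam='scene'):/; s/bot.camera('top')/bot.camera(cam)/; s/bot.trace(n,'top')/bot.trace(n,cam)/; s/pts('top',r\[0\]/pts(cam,r[0]/" h.py
python3 - <<'E'
from h import *
stat(); im=wing(); stat(); cv2.imwrite('pics/c.png',cv2.resize(im[170:330,250:410,::-1],None,fx=3.7,fy=3.7,interpolation=cv2.INTER_CUBIC))
E
```

```text
t 5.8 tipcap [-29.3  33.    3.5] psi 131.7 f [-10.2  -5.1   1.6] fcap [-7.4 -5.2  7.1] Mz~ 0.395 j [ 0.01  0.38  0.03  1.23 -0.    1.58] rot [ 0.708  0.707 -0.005 -0.003] w -0.0
cap_grip wing 78.4 425 [ 3.1 -5.7 14.2]
ring_lug wing 79.3 443 [ 2.8 -4.9 14.3]
lug? 15 [ 11.1  54.3 -46.5] 78.41012232963702
t 5.95 tipcap [-29.3  32.9   3.5] psi 131.7 f [-9.9 -5.7  0.8] fcap [-7.6 -5.7  6.3] Mz~ 0.419 j [ 0.01  0.38  0.03  1.23 -0.    1.58] rot [ 0.708  0.707 -0.005 -0.003] w -0.0
```

View pics/c.png

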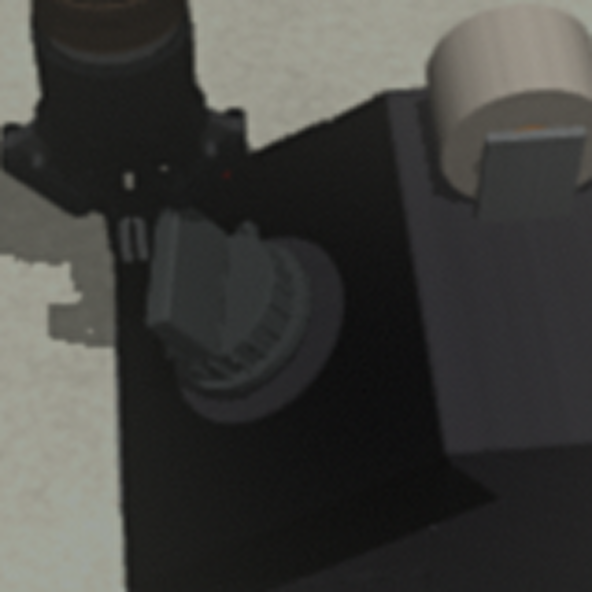

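The crop shows the wing at about 79°, after turning about 1.47 rad. The lug at crop (245,230) is at about 78°, so it is still turning with the wing and the cap is still loose. I'll carry on in smaller strides.

>>> step_arm:
  rows:
    - [[2,6,-3],0]
    - [[4,8,-4],0]
    - [[5,10,-5],0]
    - [[6,12,-7],0]
    - [[7,14,-8],0]
    - [[8,16,-10],0]

```text
clock: 6.7
eef_pos: [0.5661, 0.012, 0.2504]
tool_rot: [0.707, 0.707, -0.002, -0.003]
ft_force: [0.2, 1.2, 0.2]
grip_width: -0.0
grasp_force: 0.5
```

Run:
```python
from h import *
stat(); plan([105,97,89,81,73,65]); wing()
```

```text
t 6.7 tipcap [-8.8 42.9  1.7] psi 101.6 f [0.2 1.2 0.2] fcap [0.3 1.2 0. ] Mz~ -0.022 j [0.02 0.4  0.09 1.27 0.   1.59] rot [ 0.707  0.707 -0.002 -0.003] w -0.0
105 [0.564 0.01  0.249] [-2.0, -2.0, 1.0]
97 [0.569 0.011 0.253] [-1.0, 3.0, -2.0]
89 [0.574 0.011 0.256] [-1.0, 8.0, -6.0]
81 [0.579 0.01  0.259] [-2.0, 12.0, -9.0]
73 [0.583 0.009 0.263] [-3.0, 17.0, -12.0]
65 [0.588 0.007 0.266] [-5.0, 21.0, -16.0]
cap_grip wing 53.7 504 [ 3.1 -2.2 13.9]
ring_lug wing 52.9 494 [ 2.8 -3.  13.8]
lug? 29 [ 31.2  44.4 -46.9] 54.868968609045844
```

>>> step_arm:
  rows:
    - [[1,2,-1],0]
    - [[1,5,-3],0]
    - [[1,8,-5],0]
    - [[1,10,-7],0]
    - [[1,12,-8],0]
    - [[0,14,-10],0]
    - [[0,14,-10],0]

```text
clock: 7.72
eef_pos: [0.583, 0.0123, 0.2619]
tool_rot: [0.707, 0.707, 0.001, -0.001]
ft_force: [-1.8, 5.1, -1.1]
grip_width: 0.0002
grasp_force: 2.7
```

Run:
```python
from h import *
stat(); plan([81,75,69,63,57,51,45]); wing()
```

```text
t 7.725 tipcap [11.6 43.3  1.5] psi 75.0 f [-1.8  5.1 -1.1] fcap [-2.1  5.1  0.1] Mz~ 0.151 j [0.02 0.43 0.16 1.3  0.   1.59] rot [ 0.707  0.707  0.001 -0.001] w 0.0
81 [0.579 0.01  0.259] [-2.0, -4.0, 3.0]
75 [0.582 0.01  0.262] [-3.0, -1.0, 0.0]
69 [0.585 0.008 0.264] [-4.0, 3.0, -2.0]
63 [0.589 0.006 0.267] [-6.0, 6.0, -5.0]
57 [0.592 0.004 0.269] [-8.0, 9.0, -7.0]
51 [0.595 0.001 0.271] [-11.0, 12.0, -9.0]
45 [ 0.597 -0.001  0.273] [-14.0, 14.0, -11.0]
cap_grip wing 44.7 485 [ 3.  -2.7 13.8]
lug? 1 [-57.5   8.1 -64.6] 171.98096388364047
ring_lug wing 45.5 488 [ 3.6 -2.  13.8]
lug? 15 [ 29.7  36.4 -47.8] 50.76758926650558
```

Run:
```python
from h import *
plan([79,74,69,64,59,54,49,44,39],r=.038)
```

```text
79 [0.579 0.006 0.26 ] [-6.0, -4.0, 2.0]
74 [0.582 0.005 0.262] [-7.0, -1.0, 0.0]
69 [0.584 0.004 0.263] [-8.0, 1.0, -2.0]
64 [0.587 0.003 0.265] [-9.0, 4.0, -3.0]
59 [0.589 0.001 0.267] [-11.0, 6.0, -5.0]
54 [ 0.591 -0.     0.268] [-13.0, 8.0, -7.0]
49 [ 0.593 -0.002  0.27 ] [-15.0, 11.0, -8.0]
44 [ 0.595 -0.005  0.271] [-17.0, 12.0, -9.0]
39 [ 0.597 -0.007  0.273] [-20.0, 14.0, -11.0]
```

>>> step_arm:
  rows:
    - [[-3,-4,2],0]
    - [[-6,-4,2],0]
    - [[-7,-1,0],0]
    - [[-8,1,-2],0]
    - [[-9,4,-3],0]
    - [[-11,6,-5],0]
    - [[-11,6,-5],0]

```text
clock: 8.75
eef_pos: [0.5902, 0.002, 0.2675]
tool_rot: [0.707, 0.708, 0.002, -0.0]
ft_force: [1.5, 7.2, -1.7]
grip_width: 0.0002
grasp_force: 3.5
```

Run:
```python
from h import *
stat(); plan([59,54,49,44,39,34,29],r=.038);wing()
```

```text
t 8.75 tipcap [20.8 33.1  1.9] psi 57.9 f [ 1.5  7.2 -1.7] fcap [ 0.2  7.2 -2.2] Mz~ 0.143 j [0.   0.43 0.19 1.32 0.   1.57] rot [ 0.707  0.708  0.002 -0.   ] w 0.0
59 [0.589 0.001 0.267] [-1.0, -1.0, 1.0]
54 [ 0.591 -0.     0.268] [-2.0, 1.0, -1.0]
49 [ 0.593 -0.002  0.27 ] [-4.0, 3.0, -2.0]
44 [ 0.595 -0.005  0.271] [-7.0, 5.0, -4.0]
39 [ 0.597 -0.007  0.273] [-9.0, 7.0, -5.0]
34 [ 0.599 -0.01   0.274] [-12.0, 9.0, -6.0]
29 [ 0.6   -0.013  0.275] [-15.0, 10.0, -7.0]
cap_grip wing 23.9 498 [ 2.8 -2.5 13.8]
lug? 3 [-56.9   4.8 -63.5] 175.169728424985
ring_lug wing 24.4 513 [ 3.  -2.1 13.9]
lug? 30 [ 48.6  24.2 -47.4] 26.490853220657538
```

>>> step_arm:
  rows:
    - [[-1,2,-2],0]
    - [[-3,4,-3],0]
    - [[-6,6,-5],0]
    - [[-8,8,-6],0]
    - [[-8,8,-6],0]

```text
clock: 9.52
eef_pos: [0.5966, -0.0068, 0.2725]
tool_rot: [0.707, 0.707, 0.0, -0.001]
ft_force: [-3.0, 5.4, -2.9]
grip_width: -0.0001
grasp_force: 2.5
```

Run:
```python
from h import *
stat(); plan([39,34,29,24,19,14,9],r=.039);wing()
```

```text
t 9.525 tipcap [29.  24.3  2.3] psi 40.0 f [-3.   5.4 -2.9] fcap [-4.2  5.3 -0.6] Mz~ 0.258 j [-0.01  0.45  0.22  1.35  0.    1.56] rot [ 0.707  0.707  0.    -0.001] w -0.0
39 [ 0.598 -0.007  0.273] [0.0, 1.0, -1.0]
34 [ 0.6   -0.009  0.274] [-3.0, 3.0, -2.0]
29 [ 0.601 -0.012  0.275] [-5.0, 4.0, -3.0]
24 [ 0.602 -0.015  0.276] [-9.0, 6.0, -4.0]
19 [ 0.603 -0.019  0.277] [-12.0, 7.0, -4.0]
14 [ 0.604 -0.022  0.277] [-15.0, 7.0, -5.0]
9 [ 0.604 -0.025  0.278] [-18.0, 8.0, -5.0]
cap_grip wing 9.5 485 [ 3.9 -2.2 14. ]
lug? 2 [-58.7   7.3 -64.4] 172.90237449195965
ring_lug wing 8.5 477 [ 3.2 -2.5 14. ]
lug? 28 [ 53.6  10.  -46.6] 10.516749965775455
```

>>> step_arm:
  rows:
    - [[-3,2,-1],0]
    - [[-5,4,-2],0]
    - [[-9,5,-3],0]
    - [[-12,6,-4],0]
    - [[-12,6,-4],0]

```text
clock: 10.3
eef_pos: [0.603, -0.0183, 0.2766]
tool_rot: [0.707, 0.707, 0.001, -0.001]
ft_force: [-1.7, 7.1, -3.5]
grip_width: -0.0003
grasp_force: 2.9
```

Run:
```python
from h import *
stat(); plan([24,19,14,9,4,-1,-6,-11],r=.039);wing()
```

```text
t 10.3 tipcap [36.6 12.9  2. ] psi 19.4 f [-1.7  7.1 -3.5] fcap [-3.5  7.1 -1.8] Mz~ 0.305 j [-0.03  0.46  0.25  1.36  0.    1.54] rot [ 0.707  0.707  0.001 -0.001] w -0.0
24 [ 0.602 -0.015  0.276] [3.0, -1.0, 1.0]
19 [ 0.603 -0.019  0.277] [-0.0, 0.0, -0.0]
14 [ 0.604 -0.022  0.277] [-3.0, 1.0, -1.0]
9 [ 0.604 -0.025  0.278] [-7.0, 1.0, -1.0]
4 [ 0.605 -0.029  0.278] [-10.0, 2.0, -1.0]
-1 [ 0.605 -0.032  0.278] [-14.0, 2.0, -1.0]
-6 [ 0.605 -0.035  0.278] [-17.0, 2.0, -1.0]
-11 [ 0.604 -0.039  0.278] [-20.0, 1.0, -1.0]
cap_grip wing 171.1 422 [ 4.2 -3.4 14.3]
ring_lug wing 170.9 426 [ 3.2 -3.4 14.2]
lug? 36 [ 54.8  -5.7 -46.6] -5.9617755814782445
```

>>> step_arm:
  rows:
    - [[-3,1,0],0]
    - [[-7,2,-1],0]
    - [[-10,2,-1],0]
    - [[-10,2,-1],0]

```text
clock: 10.95
eef_pos: [0.6053, -0.0283, 0.2781]
tool_rot: [0.707, 0.707, 0.002, -0.001]
ft_force: [-1.1, 7.3, -1.7]
grip_width: -0.0001
grasp_force: 2.8
```

Run:
```python
from h import *
stat(); plan([4,-1,-6,-11,-16],r=.039);wing()
```

```text
t 10.95 tipcap [39.5  3.   1.8] psi 4.3 f [-1.1  7.3 -1.7] fcap [-2.   7.3 -0.8] Mz~ 0.293 j [-0.05  0.46  0.26  1.37  0.    1.52] rot [ 0.707  0.707  0.002 -0.001] w -0.0
4 [ 0.605 -0.029  0.278] [-0.0, -1.0, 0.0]
-1 [ 0.605 -0.032  0.278] [-4.0, -1.0, 0.0]
-6 [ 0.605 -0.035  0.278] [-7.0, -1.0, 0.0]
-11 [ 0.604 -0.039  0.278] [-10.0, -1.0, 1.0]
-16 [ 0.603 -0.042  0.277] [-14.0, -2.0, 1.0]
cap_grip wing 158.6 391 [ 5.2 -4.1 15.1]
ring_lug wing 158.6 389 [ 5.4 -4.2 15.1]
lug? 37 [ 51.6 -17.5 -47.9] -18.693085839701745
```

>>> step_arm:
  rows:
    - [[-4,0,0],0]
    - [[-7,-1,0],0]
    - [[-10,-1,1],0]
    - [[-10,-1,1],0]

```text
clock: 11.6
eef_pos: [0.6053, -0.0386, 0.2781]
tool_rot: [0.707, 0.707, 0.003, 0.001]
ft_force: [1.1, 7.0, 0.1]
grip_width: 0.0001
grasp_force: 3.1
```

Run:
```python
from h import *
stat(); plan([-11,-16,-21,-26,-31],r=.039);wing()
```

```text
t 11.6 tipcap [39.5 -7.4  1.7] psi 349.5 f [1.1 7.  0.1] fcap [ 0.9  7.  -0.5] Mz~ 0.282 j [-0.06  0.46  0.26  1.36  0.    1.51] rot [0.707 0.707 0.003 0.001] w 0.0
-11 [ 0.604 -0.039  0.278] [-0.0, -1.0, 0.0]
-16 [ 0.603 -0.042  0.277] [-3.0, -2.0, 1.0]
-21 [ 0.603 -0.045  0.277] [-7.0, -3.0, 2.0]
-26 [ 0.601 -0.048  0.276] [-10.0, -4.0, 2.0]
-31 [ 0.6   -0.051  0.275] [-13.0, -5.0, 3.0]
cap_grip wing 148.8 346 [ 5.5 -5.  15.7]
ring_lug wing 148.6 353 [ 5.2 -4.7 15.8]
lug? 44 [ 41.3 -18.4 -49.5] -23.97122627628206
```

>>> step_arm:
  rows:
    - [[-3,-1,1],0]
    - [[-7,-2,2],0]
    - [[-7,-2,2],0]

```text
clock: 12.12
eef_pos: [0.6036, -0.0447, 0.2767]
tool_rot: [0.707, 0.708, 0.004, 0.001]
ft_force: [1.7, -0.3, 2.1]
grip_width: -0.0002
grasp_force: 1.6
```

Run:
```python
from h import *
stat(); plan([-16,-21,-26,-31,-36],r=.039);im=wing()
cv2.imwrite('pics/d.png',cv2.resize(im[170:330,250:410,::-1],None,fx=3.7,fy=3.7,interpolation=cv2.INTER_CUBIC))
```

```text
t 12.125 tipcap [ 37.4 -13.5   1.5] psi 340.1 f [ 1.7 -0.3  2.1] fcap [ 2.6 -0.3  0.7] Mz~ 0.023 j [-0.08  0.46  0.25  1.36  0.    1.49] rot [0.707 0.708 0.004 0.001] w -0.0
-16 [ 0.603 -0.042  0.277] [3.0, -0.0, -0.0]
-21 [ 0.603 -0.045  0.277] [-0.0, -1.0, 0.0]
-26 [ 0.601 -0.048  0.276] [-4.0, -2.0, 1.0]
-31 [ 0.6   -0.051  0.275] [-7.0, -4.0, 2.0]
-36 [ 0.599 -0.054  0.274] [-9.0, -5.0, 3.0]
cap_grip wing 140.8 315 [ 5.1 -5.4 16.5]
lug? 2 [-58.    6.6 -63.5] 173.5422789213968
ring_lug wing 140.7 319 [ 4.9 -5.1 16.5]
lug? 39 [ 37.9 -27.7 -48.7] -36.1882236761774
```

View pics/d.png

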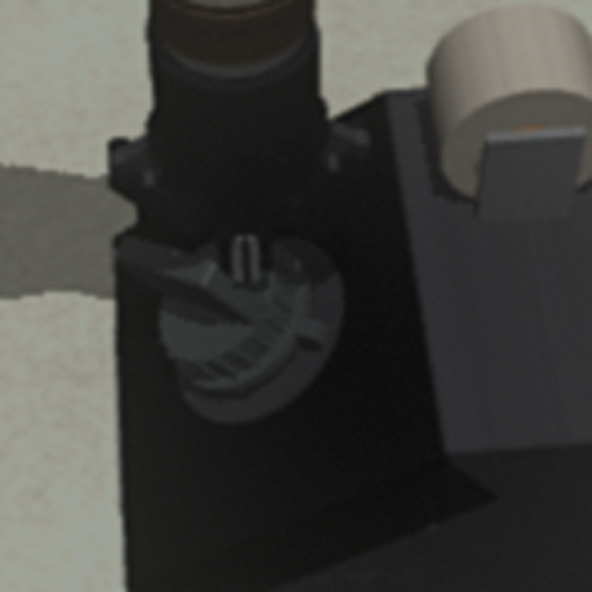

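The picture shows the lug at crop (312,340), still following the wing at about -38°, and the finger very near the wing's end. I'll shift it inward along the wing before the tight part.

Run:
```python
from h import *
plan([-9,-13,-18,-23,-28,-33,-38,-43,-48],r=.030)
```

```text
-9 [ 0.597 -0.036  0.273] [11.0, -7.0, 4.0]
-13 [ 0.597 -0.038  0.272] [9.0, -7.0, 4.0]
-18 [ 0.596 -0.04   0.272] [6.0, -8.0, 5.0]
-23 [ 0.595 -0.043  0.271] [4.0, -8.0, 5.0]
-28 [ 0.594 -0.045  0.271] [2.0, -9.0, 6.0]
-33 [ 0.593 -0.047  0.27 ] [-1.0, -10.0, 7.0]
-38 [ 0.592 -0.05   0.269] [-3.0, -12.0, 7.0]
-43 [ 0.591 -0.052  0.268] [-5.0, -13.0, 8.0]
-48 [ 0.589 -0.053  0.267] [-7.0, -15.0, 9.0]
```

>>> step_arm:
  rows:
    - [[6,0,0],0]
    - [[11,-5,3],0]
    - [[9,-7,4],0]
    - [[7,-7,4],0]
    - [[5,-7,5],0]
    - [[4,-8,5],0]
    - [[4,-8,5],0]

```text
clock: 13.15
eef_pos: [0.6, -0.0426, 0.2752]
tool_rot: [0.707, 0.707, 0.007, 0.007]
ft_force: [13.6, 1.1, 9.9]
grip_width: -0.0002
grasp_force: 8.3
```

Run:
```python
from h import *
stat(); plan([-23,-28,-33,-38,-43,-48],r=.030);im=wing()
```

```text
t 13.15 tipcap [ 33.5 -11.4   2.4] psi 341.2 f [13.6  1.1  9.9] fcap [16.8  1.2  0.3] Mz~ 0.232 j [-0.07  0.44  0.22  1.33  0.    1.5 ] rot [0.707 0.707 0.007 0.007] w -0.0
-23 [ 0.595 -0.043  0.271] [-0.0, -5.0, 4.0]
-28 [ 0.594 -0.045  0.271] [-3.0, -6.0, 4.0]
-33 [ 0.593 -0.047  0.27 ] [-5.0, -7.0, 5.0]
-38 [ 0.592 -0.05   0.269] [-7.0, -8.0, 6.0]
-43 [ 0.591 -0.052  0.268] [-9.0, -9.0, 7.0]
-48 [ 0.589 -0.053  0.267] [-11.0, -11.0, 8.0]
cap_grip wing 141.6 321 [ 4.6 -4.8 16.5]
lug? 2 [-58.    6.5 -63.4] 173.56828477037615
ring_lug wing 141.4 318 [ 4.3 -4.7 16.5]
lug? 33 [ 42.4 -27.5 -48. ] -32.98070120434906
```

```bash
cat >> h.py <<'E'
def planap(w,L,h=.002):
    o=bot.get_obs(); M=R.from_quat(o['tool_rot']).as_matrix(); a=np.radians(w); d=np.array([np.cos(a),np.sin(a),0]); n=np.array([-np.sin(a),np.cos(a),0])
    for x,p in L:
        t=G+F@(d*x/1e3+n*p/1e3+[0,0,h])+[0,0,.073]; print(x,p,np.round(M.T@(t-o['eef_pos'])*1000).tolist())
E
python3 - <<'E'
from h import *
planap(-38.6,[(33.3,12),(33,20),(33,26),(24,26),(24,20),(24,16)])
E
```

```text
33.3 12 [-0.0, 0.0, 0.0]
33 20 [6.0, 4.0, -2.0]
33 26 [11.0, 7.0, -4.0]
24 26 [17.0, 2.0, -1.0]
24 20 [12.0, -2.0, 2.0]
24 16 [9.0, -4.0, 3.0]
```

>>> step_arm:
  rows:
    - [[6,9,-6],0]
    - [[11,12,-8],0]
    - [[14,9,-7],0]
    - [[17,7,-5],0]
    - [[14,5,-3],0]
    - [[12,3,-2],0]
    - [[12,3,-2],0]

```text
clock: 14.18
eef_pos: [0.5968, -0.0306, 0.2719]
tool_rot: [0.707, 0.707, 0.0, -0.0]
ft_force: [1.2, 1.1, -0.3]
grip_width: -0.0001
grasp_force: 0.8
```

Run:
```python
from h import *
stat();im=wing();planap(-38.6,[(24,20),(24,16),(25,12),(25,8),(25,4)])
```

```text
t 14.175 tipcap [28.9  0.6  1.6] psi 1.2 f [ 1.2  1.1 -0.3] fcap [ 0.8  1.1 -0.9] Mz~ 0.032 j [-0.05  0.45  0.22  1.34  0.    1.52] rot [ 0.707  0.707  0.    -0.   ] w -0.0
cap_grip wing 142.5 332 [ 5.7 -5.3 16.4]
lug? 1 [-56.1   4.  -62.5] 175.96794060295966
ring_lug wing 142.5 332 [ 5.7 -5.3 16.4]
lug? 34 [ 44.1 -27.9 -47.8] -32.32450704676445
24 20 [0.0, 2.0, -2.0]
24 16 [-3.0, -1.0, -0.0]
25 12 [-7.0, -2.0, 1.0]
25 8 [-10.0, -4.0, 2.0]
25 4 [-13.0, -6.0, 4.0]
```

>>> step_arm:
  rows:
    - [[-3,-1,0],0]
    - [[-5,-2,1],0]
    - [[-7,-3,2],0]
    - [[-9,-4,2],0]
    - [[-9,-4,2],0]

```text
clock: 14.95
eef_pos: [0.595, -0.0351, 0.2712]
tool_rot: [0.706, 0.708, 0.006, -0.001]
ft_force: [6.2, 14.8, 1.2]
grip_width: -0.0005
grasp_force: 7.3
```

Run:
```python
from h import *
stat();im=wing();stat()
```

```text
t 14.95 tipcap [27.1 -3.9  2. ] psi 351.8 f [ 6.2 14.8  1.2] fcap [ 5.7 14.9 -2.6] Mz~ 0.425 j [-0.06  0.44  0.21  1.33  0.01  1.5 ] rot [ 0.706  0.708  0.006 -0.001] w -0.0
cap_grip wing 141.2 326 [ 5.8 -5.5 16.3]
ring_lug wing 141.7 311 [ 7.2 -6.8 16.2]
lug? 31 [ 45.2 -30.2 -46.6] -33.781413957011615
t 15.1 tipcap [27.1 -3.8  2. ] psi 352.0 f [ 5.4 15.   1.3] fcap [ 5.  15.  -1.9] Mz~ 0.426 j [-0.06  0.44  0.21  1.33  0.01  1.5 ] rot [ 0.706  0.709  0.006 -0.001] w 0.0
```

Run:
```python
from h import *
plan([-8,-13,-18,-23,-28,-33,-38,-43,-48,-53,-58,-63],r=.0275)
```

```text
-8 [ 0.595 -0.035  0.271] [-0.0, 0.0, -0.0]
-13 [ 0.595 -0.037  0.271] [-2.0, -0.0, 0.0]
-18 [ 0.594 -0.04   0.271] [-5.0, -1.0, 0.0]
-23 [ 0.594 -0.042  0.27 ] [-7.0, -2.0, 1.0]
-28 [ 0.593 -0.044  0.27 ] [-9.0, -2.0, 2.0]
-33 [ 0.592 -0.046  0.269] [-11.0, -3.0, 2.0]
-38 [ 0.59  -0.048  0.268] [-13.0, -5.0, 3.0]
-43 [ 0.589 -0.05   0.267] [-15.0, -6.0, 4.0]
-48 [ 0.588 -0.052  0.266] [-17.0, -7.0, 5.0]
-53 [ 0.586 -0.053  0.265] [-18.0, -9.0, 6.0]
-58 [ 0.585 -0.054  0.264] [-19.0, -11.0, 7.0]
-63 [ 0.583 -0.056  0.263] [-21.0, -12.0, 8.0]
```

>>> step_arm:
  rows:
    - [[-2,0,0],0]
    - [[-4,0,1],0]
    - [[-6,-1,1],0]
    - [[-6,-1,1],0]

```text
clock: 15.6
eef_pos: [0.5944, -0.0383, 0.2705]
tool_rot: [0.705, 0.709, 0.008, -0.003]
ft_force: [6.5, 22.7, 2.8]
grip_width: -0.0002
grasp_force: 10.2
```

Run:
```python
from h import *
stat();im=wing()
```

```text
t 15.6 tipcap [26.2 -7.1  1.8] psi 344.8 f [ 6.5 22.7  2.8] fcap [ 6.8 22.8 -1.4] Mz~ 0.644 j [-0.07  0.44  0.21  1.33  0.02  1.49] rot [ 0.705  0.709  0.008 -0.003] w -0.0
cap_grip wing 139.2 307 [ 7.1 -6.7 16.5]
lug? 1 [-60.8  10.2 -65.7] 170.45746113624165
ring_lug wing 139.3 301 [ 6.5 -6.5 16.5]
lug? 28 [ 45.5 -30.1 -46.1] -33.466311424202964
```

Torque has risen to 0.64 N m and the lug has stopped at -33.5°, so the cap is tight. I'll push on gently over the click.

>>> step_arm:
  rows:
    - [[-2,-1,0],0]
    - [[-4,-1,1],0]
    - [[-4,-1,1],0]

```text
clock: 16.12
eef_pos: [0.5938, -0.042, 0.27]
tool_rot: [0.705, 0.709, 0.009, -0.003]
ft_force: [7.3, 20.1, 3.8]
grip_width: -0.0003
grasp_force: 9.3
```

Run:
```python
from h import *
stat();im=wing()
```

```text
t 16.125 tipcap [ 25.5 -10.8   1.7] psi 337.0 f [ 7.3 20.1  3.8] fcap [ 8.  20.1 -0.9] Mz~ 0.6 j [-0.08  0.44  0.2   1.33  0.02  1.49] rot [ 0.705  0.709  0.009 -0.003] w -0.0
ring_lug wing 130.5 274 [ 6.6 -7.1 17.3]
lug? 32 [ 42.  -29.5 -47.7] -35.12411333221552
```

>>> step_arm:
  rows:
    - [[-2,-1,1],0]
    - [[-4,-2,1],0]
    - [[-4,-2,1],0]

```text
clock: 16.65
eef_pos: [0.5906, -0.0526, 0.2681]
tool_rot: [0.707, 0.707, 0.003, 0.001]
ft_force: [4.3, 7.2, 2.8]
grip_width: 0.0003
grasp_force: 3.7
```

Run:
```python
from h import *
stat();im=wing()
```

```text
t 16.65 tipcap [ 21.8 -21.5   2. ] psi 315.5 f [4.3 7.2 2.8] fcap [ 5.1  7.3 -0.2] Mz~ 0.268 j [-0.09  0.44  0.19  1.32  0.    1.48] rot [0.707 0.707 0.003 0.001] w 0.0
cap_grip wing 108.5 149 [ 10.4 -24.8  16.2]
ring_lug wing 109.6 179 [ 10.1 -22.4  16.2]
lug? 37 [ 24.  -24.  -50.6] -45.006406200315695
```

The torque has dropped and the wing has jumped to about -71°, with slip near 0.6 rad, which is one click. I'll back off, lift clear and check.

>>> step_arm:
  rows:
    - [[5,3,-2],0]
    - [[10,6,-6],0]
    - [[12,8,-30],0]
    - [[12,8,-60],0]
    - [[12,8,-90],0]
    - [[0,-30,-100],0]
    - [[-20,-80,-100],0]
    - [[-40,-130,-100],0]
    - [[-60,-180,-100],0]
    - [[-80,-220,-100],0]
    - [[-80,-240,-100],0]
    - [[-80,-240,-100],0]

```text
clock: 18.3
eef_pos: [0.3474, -0.1341, 0.3673]
tool_rot: [0.708, 0.706, -0.0, 0.0]
ft_force: [0.3, -0.3, -0.3]
grip_width: -0.0002
grasp_force: 0.0
```

Run:
```python
from h import *
stat();wing('scene');im=wing('top')
cv2.imwrite('pics/e.png',cv2.resize(im[190:310,200:390,::-1],None,fx=4,fy=4,interpolation=cv2.INTER_CUBIC))
for t in('stapler','tape_roll','bottle'):
    r=bot.trace(t,'top'); print(t,r and np.round(r[0]['uv']))
```

```text
t 18.3 tipcap [-120.  -104.9  222.3] psi 221.2 f [ 0.3 -0.3 -0.3] fcap [ 0.1 -0.3 -0.4] Mz~ 0.042 j [-0.37 -0.04 -0.14  1.46 -0.    1.21] rot [ 0.708  0.706 -0.     0.   ] w -0.0
cap_grip wing 109.8 323 [ 5.7 -6.9 15.9]
lug? 1 [-60.3  12.2 -65.1] 168.5292037327228
ring_lug wing 110.5 340 [ 4.9 -5.5 16. ]
lug? 44 [ 38.8 -15.2 -50.8] -21.350117301765984
cap_grip wing 111.3 603 [ 5.   1.2 15.7]
lug? 16 [-43.1   6.4 -63.4] 171.56628897249504
ring_lug wing 112.1 590 [ 4.9  2.1 15.7]
lug? 32 [ 46.  -28.5 -45.8] -31.742734261831284
stapler [236. 252.]
tape_roll [444. 297.]
bottle [445. 225.]
```

View pics/e.png

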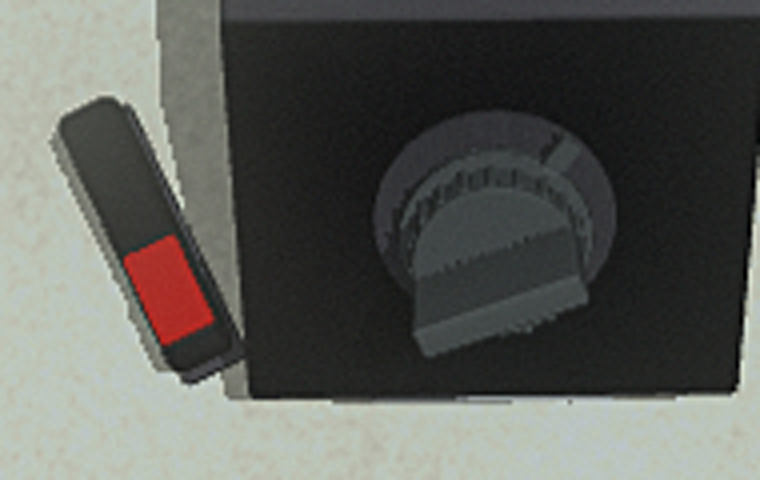

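The picture shows the wing at about -69° and the lug at crop (562,150), about -34°. That is one click of slip, and the bystanders have not moved. Handing in.

```bash
python3 -c "
from workcell import bot
print(bot.job_done())"
```

```text
the job is handed in; nothing more can be done
None
```

The cap is tightened and its ratchet slipped one click (about 0.55–0.6 rad by camera); the gripper is clear, the things beside the machine are unmoved, and the job is handed in, with no verdict returned.

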